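# Set out the Gram staining line

### The job

Set out the Gram staining line in the dark grey reagent rack, in order of use: the blue-capped fixative and the black-capped immersion oil already stand in its two end holes, so stand the four loose bottles in the holes between them, with the purple stain next to the fixative, the brown iodine next to the purple, the colourless white-capped decolouriser next to the iodine, and the red stain between the decolouriser and the oil. Every bottle must finish upright and fully down in its hole, the fixative and the oil still in theirs. Do not knock anything over, and leave the culture dish and the brown sample jar where they are.

Things in the scene. Friction and masses are not known exactly. Their poses are not given: they have to be found in the camera images.
- reagent_rack: Dark grey plastic rack, 66 x 325 mm and 34 mm tall, fixed to the worktop, with six identical round blind holes in one row along its own y axis, 50 mm apart, at y = -125, -75, -25, 25, 75, 125 mm and x = 0. Holes are 40 mm in diameter with a 3 mm chamfer at the mouth, 24 mm deep: their floor is 10 mm above the worktop. Origin at the centre of its underside; x across the row, z up; it is turned at most about 15 degrees either way.
- violet: Purple stain (purple contents and purple cap): 30 ml round bottle, 36 mm across and 91 mm tall over its cap; the ribbed cap is 25 mm across, from 65 to 91 mm above the underside, the body is cylindrical up to 53 mm and its sloping shoulder ends at 63 mm; 45 to 80 g. Origin at the centre of the underside, z up. Starts upright on the worktop.
- iodine: Iodine (brown contents and orange-brown cap): 30 ml round bottle, 36 mm across and 91 mm tall over its cap; the ribbed cap is 25 mm across, from 65 to 91 mm above the underside, the body is cylindrical up to 53 mm and its sloping shoulder ends at 63 mm; 45 to 80 g. Origin at the centre of the underside, z up. Starts upright on the worktop.
- decolouriser: Decolouriser (colourless contents and white cap): 30 ml round bottle, 36 mm across and 91 mm tall over its cap; the ribbed cap is 25 mm across, from 65 to 91 mm above the underside, the body is cylindrical up to 53 mm and its sloping shoulder ends at 63 mm; 45 to 80 g. Origin at the centre of the underside, z up. Starts upright on the worktop.
- safranin: Red stain (red contents and red cap): 30 ml round bottle, 36 mm across and 91 mm tall over its cap; the ribbed cap is 25 mm across, from 65 to 91 mm above the underside, the body is cylindrical up to 53 mm and its sloping shoulder ends at 63 mm; 45 to 80 g. Origin at the centre of the underside, z up. Starts upright on the worktop.
- fixative: Fixative (colourless contents and blue cap): 30 ml round bottle, 36 mm across and 91 mm tall over its cap; the ribbed cap is 25 mm across, from 65 to 91 mm above the underside, the body is cylindrical up to 53 mm and its sloping shoulder ends at 63 mm; 45 to 80 g. Origin at the centre of the underside, z up. Stands from the start in one of the two end holes of the rack.
- oil: Immersion oil (yellow contents and black cap): 30 ml round bottle, 36 mm across and 91 mm tall over its cap; the ribbed cap is 25 mm across, from 65 to 91 mm above the underside, the body is cylindrical up to 53 mm and its sloping shoulder ends at 63 mm; 45 to 80 g. Origin at the centre of the underside, z up. Stands from the start in the other end hole of the rack.
- culture_dish: Closed round petri dish with a culture, 94 mm across and 15 mm tall, lying loose on the worktop; origin at the centre of its underside. To be left alone.
- sample_jar: Brown jar with a blue screw cap, 56 mm across and 80 mm tall, standing loose on the worktop; origin at the centre of its underside. To be left alone.

How it is judged:
At the end, for the whole second after the job is handed in: From the fixative's end to the oil's, the six holes hold fixative, purple, brown, white-capped, red and oil, each upright (7 degrees), within 8 mm of its hole's centre, fully down (within 5 mm), released and at rest; fixative and oil are within 15 mm of where they began (((y of fixative in the frame of reagent_rack between 0.117 and 0.133 m and y of violet in the frame of reagent_rack between 0.067 and 0.083 m and y of iodine in the frame of reagent_rack between 0.017 and 0.033 m and y of decolouriser in the frame of reagent_rack between -0.033 and -0.017 m and y of safranin in the frame of reagent_rack between -0.083 and -0.067 m and y of oil in the frame of reagent_rack between -0.133 and -0.117 m) or (y of fixative in the frame of reagent_rack between -0.133 and -0.117 m and y of violet in the frame of reagent_rack between -0.083 and -0.067 m and y of iodine in the frame of reagent_rack between -0.033 and -0.017 m and y of decolouriser in the frame of reagent_rack between 0.017 and 0.033 m and y of safranin in the frame of reagent_rack between 0.067 and 0.083 m and y of oil in the frame of reagent_rack between 0.117 and 0.133 m)) and x of fixative in the frame of reagent_rack between -0.008 and 0.008 m and z of fixative in the frame of reagent_rack between 0.005 and 0.015 m and angle between each of fixative, violet, iodine, decolouriser, safranin, oil's own z axis and vertical below 0.12 rad and linear speed of each of fixative, violet, iodine, decolouriser, safranin, oil below 0.02 m/s and contact force between each of fixative, violet, iodine, decolouriser, safranin, oil and the fingers below 0.1 N and x of violet in the frame of reagent_rack between -0.008 and 0.008 m and z of violet in the frame of reagent_rack between 0.005 and 0.015 m and x of iodine in the frame of reagent_rack between -0.008 and 0.008 m and z of iodine in the frame of reagent_rack between 0.005 and 0.015 m and x of decolouriser in the frame of reagent_rack between -0.008 and 0.008 m and z of decolouriser in the frame of reagent_rack between 0.005 and 0.015 m and x of safranin in the frame of reagent_rack between -0.008 and 0.008 m and z of safranin in the frame of reagent_rack between 0.005 and 0.015 m and x of oil in the frame of reagent_rack between -0.008 and 0.008 m and z of oil in the frame of reagent_rack between 0.005 and 0.015 m and distance of each of fixative, oil from where it was at the start of the episode below 0.015 m); the robot touches nothing.
It fails at once if the culture dish or the sample jar was pushed by more than 15 mm (distance of any of culture_dish, sample_jar from where it was at the start of the episode above 0.015 m).
It fails at once if a bottle or the sample jar was knocked over (angle between any of fixative, violet, iodine, decolouriser, safranin, oil, sample_jar's own z axis and vertical above 0.8 rad).
It also fails if it takes over 91 s, if anything falls off the work surface, if the arm or the gripper's body presses on something with over 40 N, if the wrist force passes 120 N, or if a joint passes its speed limit or range.

### The arm

A 6-joint arm with a two-finger parallel gripper is mounted at the origin on a cart in front of the work surface, level with it; the furniture and walls round the work are solid. World frame = base frame: x ahead of the robot, y to its left, z up, the work surface at z = 0. Lengths are in m, angles in rad, forces in N, time in s.
With the tool pointing down it reaches from about 0.35 to 0.875 m from the base axis. Payload 4.2 kg.
Tool frame: the origin (TCP) lies on the centre line of the jaws, within the pads' length; the fingertips stand 25 mm ahead of it and the grasp point (between the pads) lies 6 mm ahead of it; z points along the fingers, y is the direction in which the jaws open and shut (so a half turn about z gives the same grasp; the last joint's range is limited). The gripper opens to 87 mm and grips with 3 to 60 N. Pads are 19 mm wide; open, the fingers measure 117 mm over their backs; the gripper's body (75 mm by 190 mm) begins 51 mm behind the grasp point.
Start: joints at [-0.843, 0.385, 0.008, 0, -1.194, -0.259], TCP at [0.282, -0.558, 0.248] pointing down, gripper open.
Joint ranges: [-3.14, 3.14], [-1.21, 2.06], [-1.07, 1.41], [-3.16, 2.05], [-2.99, -0.16], [-3.1, 3.1]. Speed limits (rad/s): [2.79, 2.79, 3.14, 3.14, 3.14, 3.14].

### API

Orientations are given as [roll, pitch, yaw] about the fixed x, y, z axes, in that order (R = Rz(yaw) Ry(pitch) Rx(roll)).
In Python, from plant import r gives the robot as it stands.
- The arm moves only by the shell command python3 -m crank 'ROWS'. ROWS is text: rows parted by semicolons, each of 7 numbers parted by spaces: the shift along the tool's x, y, z in mm, then the turn, a rotation vector about the tool's x, y, z in degrees, then the finger opening in mm, from 0 to 87. In form: tx ty tz rx ry rz jaw; .... A call has 1 to 20 rows; each row is the pose to reach, as a shift and turn from the pose measured when the call began, along the tool's axes at that moment; what a row does not reach only later rows make up. A row lasts 1/12 s, in which the tool goes at most 41.7 mm and 7.16 degrees, less where a joint would pass 70% of its speed; a pose out of reach is approached as far as the arm can. A call with a gripper value outside its range is refused whole. The fingers move at their own pace and stop on an object; the grip force is fixed at half the most. Time passes only in rows, so rows that repeat a pose let the fingers close. It gives the time, the measured TCP pose, the force and the opening at its end, in the units of the state.
- r.read_state(): the state, without advancing time (a new reading comes with each control period).
- r.camera(name): name is "scene" or "top" or "wrist"; returns the picture (420x560x3 uint8, blue, green, red); there is no depth.
- r.get_calibration(name): a dict with "vfov" (degrees; the focal length in pixels is half the picture's height over the tangent of half this angle, whatever the lens; pixels are square), "cx", "cy" (the principal point, pixels), "camera_from_world" (4x4, takes a point from world to camera coordinates). Camera axes: x right, y up, looking along -z (the intrinsics and any distortion apply to the point x, -y, -z); pixel columns grow to the right and rows downward; lengths in m; the calibration is good to about 2 mm. A picture is of the moment at which its call begins: read the wrist's pose just before it. get_calibration takes no time and is no camera call; for the wrist camera it gives the pose at the moment of the call.
- r.close_job(): hands the job in, once; it reports no verdict.
The state is a dict: "t": time; "joints": joint angles; "qd": joint speeds; "effort": joint torques, N m; "tcp_pos": TCP position; "eef_rot": TCP orientation; "contact_force": force on the tool from outside, world axes, zero at the start; "ft_torque": the same for the moment, N m; "opening": finger opening in m.
Only numpy, scipy, OpenCV 4.12 (cv2) and the standard library are available. Lean on these libraries where they do the work, as an engineer would, in place of code of your own. Each camera call takes 0.05 s, during which the arm holds its last target.

## Working session

There is one attempt and no reset: what is moved stays moved. The work goes in short steps, Python scripts to look and compute and a shell command to move; the robot and the scene stay as the last step left them, time stands still between calls to the robot, and variables do not carry over. Pictures are saved under pics/ and viewed, and the job is handed in when it is done.

```bash
ls; mkdir -p pics
python3 - <<'E'
from plant import r
import cv2
s=r.read_state();print(s)
for n in("scene","top"):
    print(n,r.get_calibration(n)); cv2.imwrite(f"pics/{n}0.png",r.camera(n))
E
```

```text
pics
{'t': 0.0, 'joints': array([-8.43387749e-01,  3.85546253e-01,  6.60370480e-03, -4.76277893e-04,
       -1.19397310e+00, -2.58637825e-01]), 'qd': array([ 0.00087338,  0.00015754, -0.00070797, -0.00038735,  0.00051196,
        0.00114717]), 'effort': array([-1.50278192e-03, -3.90662491e+01,  1.87407357e+01,  4.22010452e+00,
        1.09375341e-02, -1.90873220e-04]), 'tcp_pos': array([ 0.28215432, -0.55707049,  0.24646047]), 'eef_rot': array([ 3.13943061e+00, -1.14284178e-04, -2.67299750e+00]), 'contact_force': array([-0.07345392,  0.42947269,  0.20685304]), 'ft_torque': array([0.00168392, 0.01429573, 0.03372402]), 'opening': 0.08687667073670823}
scene {'vfov': 53.64718239856424, 'cx': 277.163976182526, 'cy': 206.8508193864071, 'camera_from_world': array([[-0.70533851, -0.70884623,  0.0058836 ,  0.4685478 ],
       [ 0.43860823, -0.42988732,  0.78918928, -0.23049735],
       [-0.55688455,  0.55922618,  0.61412187, -0.85172251],
       [ 0.        ,  0.        ,  0.        ,  1.        ]])}
top {'vfov': 49.48452652496522, 'cx': 278.98543580899474, 'cy': 206.24422200838515, 'camera_from_world': array([[-0.01609793, -0.99984305,  0.0073978 ,  0.09594168],
       [ 0.99300811, -0.01512167,  0.11707356, -0.55318622],
       [-0.11694332,  0.00923072,  0.99309569, -0.94011812],
       [ 0.        ,  0.        ,  0.        ,  1.        ]])}
```

View pics/top0.png

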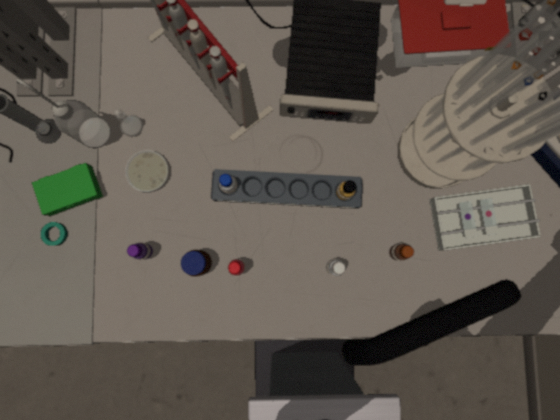

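View pics/scene0.png

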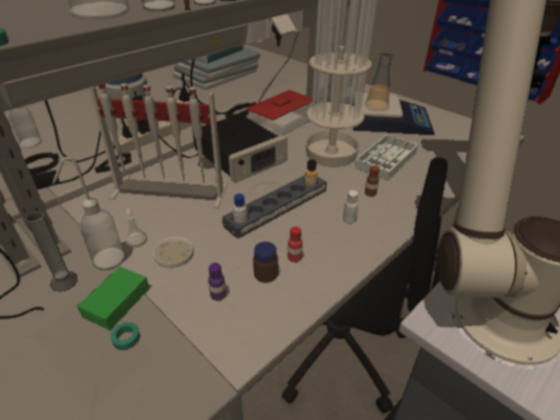

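```bash
cat > h.py <<'E'
import numpy as np,cv2
from plant import r
def proj(n,p,c=None):
    c=c or r.get_calibration(n);T=c["camera_from_world"];f=210/np.tan(np.radians(c["vfov"]/2))
    q=T[:3,:3]@np.array(p,float)+T[:3,3]
    return np.array([c["cx"]+f*q[0]/-q[2],c["cy"]-f*q[1]/-q[2]])
def unp(n,u,v,z,c=None):
    c=c or r.get_calibration(n);T=c["camera_from_world"];f=210/np.tan(np.radians(c["vfov"]/2))
    d=T[:3,:3].T@np.array([(u-c["cx"])/f,-(v-c["cy"])/f,-1]);o=-T[:3,:3].T@T[:3,3]
    return (o+d*(z-o[2])/d[2]).round(4)
E
python3 - <<'E'
from h import *
print(proj("top",[0,0,0]),proj("scene",[0,0,0]))
im=cv2.imread("pics/top0.png")
cv2.imwrite("pics/t1.png",cv2.resize(im[150:290,100:260],None,fx=5,fy=4.0*1.25,interpolation=cv2.INTER_CUBIC)[:600])
cv2.imwrite("pics/t1.png",cv2.resize(im[160:280,110:250],None,fx=5,fy=5,interpolation=cv2.INTER_CUBIC))
cv2.imwrite("pics/t2.png",cv2.resize(im[160:280,200:360],None,fx=5,fy=5,interpolation=cv2.INTER_CUBIC))
cv2.imwrite("pics/t3.png",cv2.resize(im[160:280,310:450],None,fx=5,fy=5,interpolation=cv2.INTER_CUBIC))
E
```

```text
[325.48957263 474.38051911] [505.63033322 319.24253488]
```

View pics/t1.png

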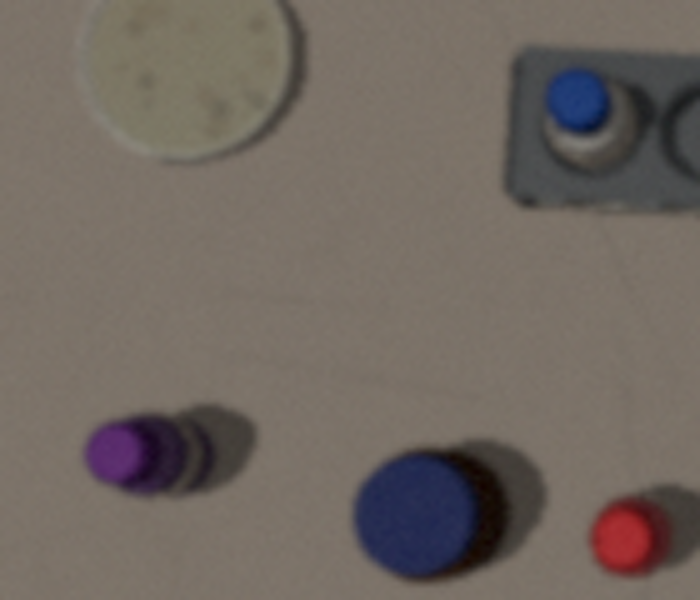

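View pics/t2.png

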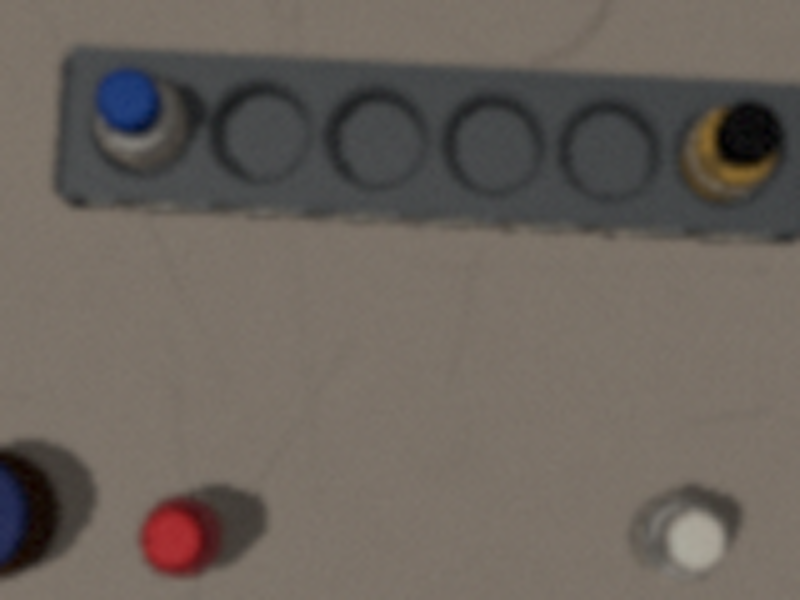

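View pics/t3.png

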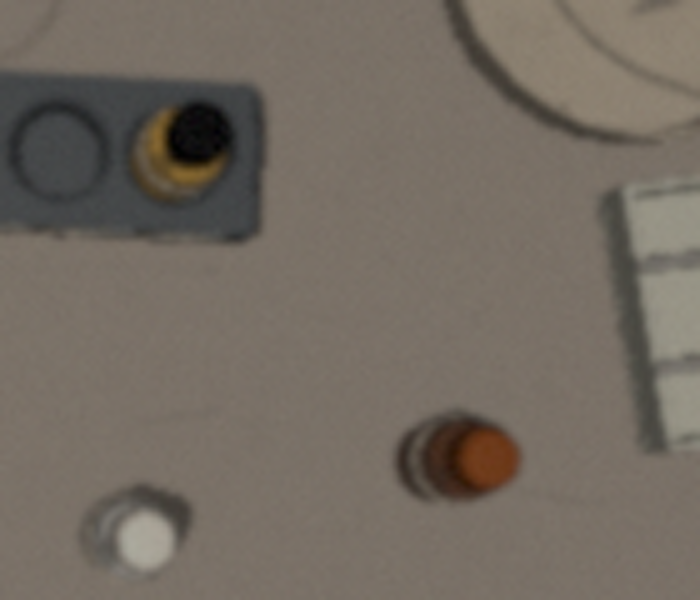

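Run:
```python
from h import *
P=dict(purple=(110,118,454,.091),red=(110,627,537,.091),red2=(200,180,537,.091),white=(200,697,541,.091),brown=(310,487,458,.091),blue=(200,128,100,.101),black=(310,199,134,.101),jar=(110,417,516,.08),
h1=(200,262,132,.034),h2=(200,376,138,.034),h3=(200,494,144,.034),h4=(200,608,151,.034),dish=(110,185,55,.015),drum=(310,660,-0,.02))
for k,(o,x,y,z) in P.items(): print(k,unp("top",o+(x+.5)/5-.5,160+(y+.5)/5-.5,z))
print(unp("scene",350.8,195,.091),"white", unp("scene",373.3,169,.091),"brown",unp("scene",295,231,.091),"red",unp("scene",214.5,267,.091),"purple",unp("scene",238,198,.101),"blue")
```

```text
purple [0.4642 0.3773 0.091 ]
red [0.4284 0.1764 0.091 ]
red2 [0.4284 0.1753 0.091 ]
white [ 0.4235 -0.0287  0.091 ]
brown [ 0.454  -0.1648  0.091 ]
blue [0.6016 0.1943 0.101 ]
black [ 0.5842 -0.0531  0.101 ]
jar [0.438  0.2611 0.08  ]
h1 [0.5989 0.1443 0.034 ]
h2 [0.5956 0.0956 0.034 ]
h3 [0.5922 0.0451 0.034 ]
h4 [ 0.5885 -0.0036  0.034 ]
dish [0.6395 0.3753 0.015 ]
drum [ 0.6536 -0.271   0.02  ]
[ 0.4171 -0.0122  0.091 ] white [ 0.4473 -0.1524  0.091 ] brown [0.4215 0.1862 0.091 ] red [0.4599 0.3825 0.091 ] purple [0.5936 0.205  0.101 ] blue
```

```bash
cat >> h.py <<'E'
from scipy.spatial.transform import Rotation as R
def goto(x,y,z,yaw):
    """tool shift (mm) and rz(deg) to world TCP target, tool down with tool-x yaw (deg)"""
    s=r.read_state();Rm=R.from_euler("xyz",s["eef_rot"])
    t=Rm.inv().apply(np.array([x,y,z])-s["tcp_pos"])*1000
    rv=(Rm.inv()*R.from_euler("xyz",[np.pi,0,np.radians(yaw)])).as_rotvec(degrees=True)
    print("shift",t.round(1),"rot",rv.round(1),"| t",round(s["t"],2),"tcp",s["tcp_pos"].round(4),"rpy",np.degrees(s["eef_rot"]).round(1),"open",round(s["opening"],4),"F",s["contact_force"].round(1))
E
python3 - <<'E'
from h import *
print("foot",unp("top",235,135,0),unp("top",245,123,0),"dev",unp("top",284,112,.08),unp("top",375,118,.08))
im=cv2.imread("pics/top0.png")
cv2.imwrite("pics/t4.png",cv2.resize(im[0:150,140:340],None,fx=4,fy=4,interpolation=cv2.INTER_CUBIC))
im=cv2.imread("pics/scene0.png")
cv2.imwrite("pics/s4.png",cv2.resize(im[80:230,90:290],None,fx=4,fy=4,interpolation=cv2.INTER_CUBIC))
goto(.454,-.165,.2,-94)
goto(.454,-.165,.2,86)
E
```

```text
foot [0.7209 0.1831 0.    ] [0.7483 0.1605 0.    ] dev [0.7461 0.0741 0.08  ] [ 0.7306 -0.1148  0.08  ]
shift [-330.4  272.2   47.1] rot [  0.1   0.1 -59.2] | t 0.1 tcp [ 0.2822 -0.5571  0.2465] rpy [ 179.9   -0.  -153.2] open 0.0871 F [-0.6  0.1  0.8]
shift [-330.4  272.2   47.1] rot [ 1.000e-01 -1.000e-01  1.208e+02] | t 0.1 tcp [ 0.2822 -0.5571  0.2465] rpy [ 179.9   -0.  -153.2] open 0.0871 F [-0.6  0.1  0.8]
```

View pics/t4.png

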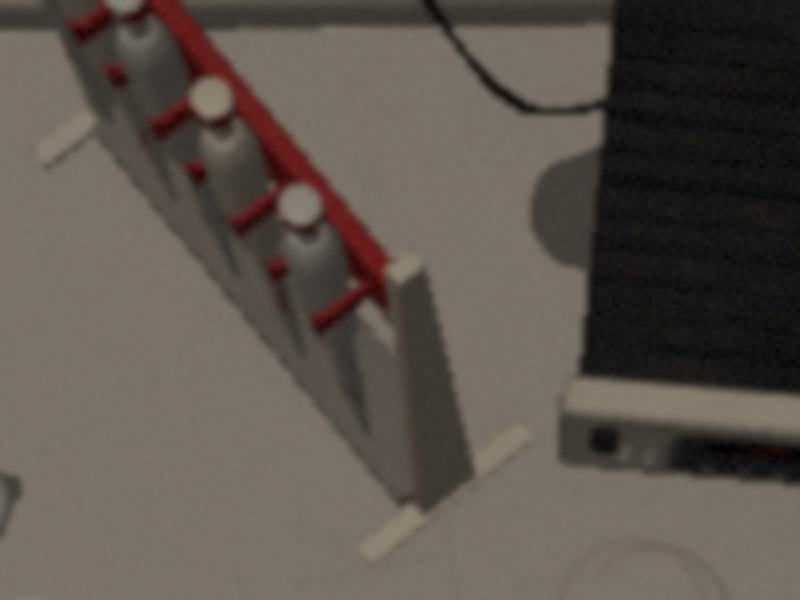

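View pics/s4.png

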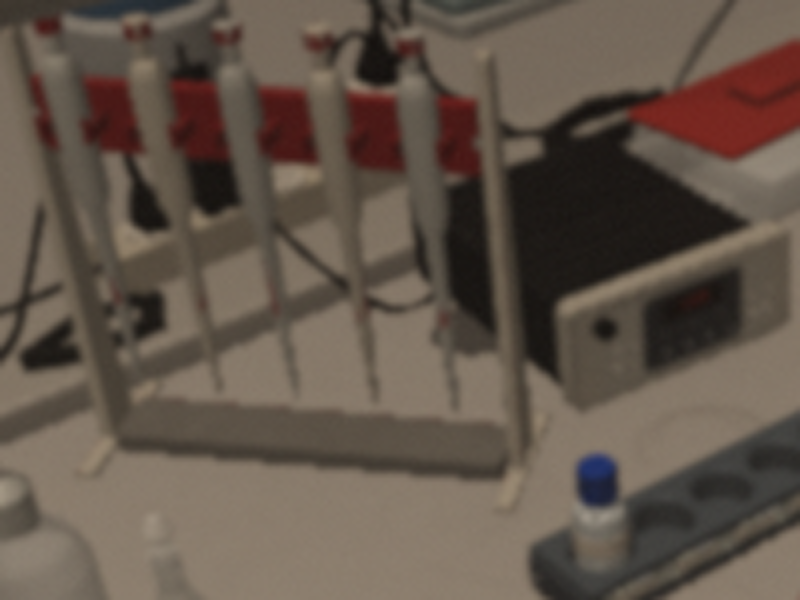

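```bash
python3 -m crank '-330 272 0 0 0 -59.2 87;-330 272 0 0 0 -59.2 87;-330 272 0 0 0 -59.2 87;-330 272 0 0 0 -59.2 87;-330 272 0 0 0 -59.2 87;-330 272 0 0 0 -59.2 87;-330 272 0 0 0 -59.2 87;-330 272 0 0 0 -59.2 87;-330 272 0 0 0 -59.2 87;-330 272 0 0 0 -59.2 87;-330 272 0 0 0 -59.2 87;-330 272 0 0 0 -59.2 87;-330 272 0 0 0 -59.2 87;-330 272 0 0 0 -59.2 87;-330 272 0 0 0 -59.2 87'
python3 - <<'E'
from h import *
goto(.454,-.165,.246,-94)
c=r.get_calibration("wrist");im=r.camera("wrist");print(c);cv2.imwrite("pics/w0.png",im);np.save("c0.npy",c,allow_pickle=True)
print(r.read_state()["joints"])
E
```

```text
t: 1.35
tcp_pos: [0.4531, -0.1665, 0.2469]
eef_rot: [3.14, 0.002, -1.642]
contact_force: [0.2, -0.2, 0.2]
opening: 0.0867
shift [-1.5 -0.8  0.9] rot [ 0.1  0.1 -0.1] | t 1.35 tcp [ 0.4531 -0.1665  0.2469] rpy [ 1.799e+02  1.000e-01 -9.410e+01] open 0.0867 F [ 0.2 -0.2  0.2]
{'vfov': 59.71989926615507, 'cx': 270.20427466010824, 'cy': 208.54453846050345, 'camera_from_world': array([[-0.99745874,  0.07118941,  0.00285301,  0.46300608],
       [-0.06960905, -0.96521591, -0.25201752, -0.09916843],
       [-0.01518721, -0.25157567,  0.96771847, -0.42378208],
       [ 0.        ,  0.        ,  0.        ,  1.        ]])}
[-0.0158696   0.14255557 -0.32769852 -0.00187953 -1.10202235 -0.0543958 ]
```

View pics/w0.png

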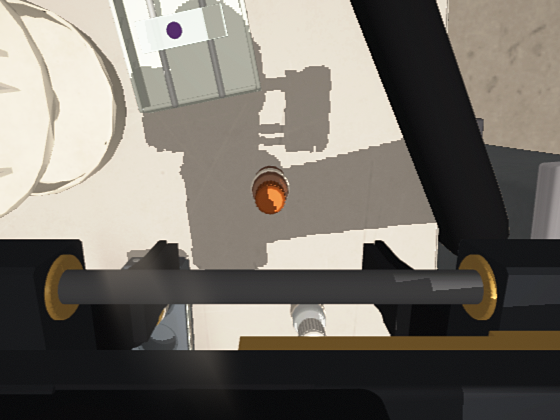

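Run:
```python
from h import *
for z in np.arange(-.1,.41,.05):
    print(round(z,2),"A",unp("top",505,292,z)[:2],unp("scene",437,165,z)[:2],"B",unp("top",352,352,z)[:2],unp("scene",415,285,z)[:2])
c=np.load("c0.npy",allow_pickle=True).item()
print(unp("wrist",270.5,198,.091,c))
```

```text
-0.1 A [ 0.3564 -0.4489] [ 0.454  -0.6098] B [ 0.2242 -0.0793] [ 0.2106 -0.0432]
-0.05 A [ 0.3602 -0.424 ] [ 0.423  -0.5276] B [ 0.234  -0.0713] [0.1949 0.0037]
0.0 A [ 0.3641 -0.3992] [ 0.3921 -0.4454] B [ 0.2439 -0.0633] [0.1791 0.0506]
0.05 A [ 0.3679 -0.3744] [ 0.3611 -0.3631] B [ 0.2538 -0.0553] [0.1633 0.0975]
0.1 A [ 0.3718 -0.3496] [ 0.3302 -0.2809] B [ 0.2637 -0.0473] [0.1475 0.1444]
0.15 A [ 0.3756 -0.3247] [ 0.2992 -0.1987] B [ 0.2735 -0.0393] [0.1317 0.1913]
0.2 A [ 0.3795 -0.2999] [ 0.2682 -0.1165] B [ 0.2834 -0.0313] [0.1159 0.2382]
0.25 A [ 0.3833 -0.2751] [ 0.2373 -0.0343] B [ 0.2933 -0.0233] [0.1001 0.2851]
0.3 A [ 0.3872 -0.2502] [0.2063 0.048 ] B [ 0.3032 -0.0153] [0.0843 0.332 ]
0.35 A [ 0.391  -0.2254] [0.1754 0.1302] B [ 0.313  -0.0073] [0.0685 0.3789]
0.4 A [ 0.3949 -0.2006] [0.1444 0.2124] B [0.3229 0.0007] [0.0527 0.4258]
[ 0.4522 -0.1681  0.091 ]
```

Run:
```python
from h import *
im=cv2.imread("pics/w0.png")
cv2.imwrite("pics/w0c.png",cv2.resize(im[150:230,230:310],None,fx=7,fy=7,interpolation=cv2.INTER_CUBIC))
```

```text
(no output)
```

View pics/w0c.png

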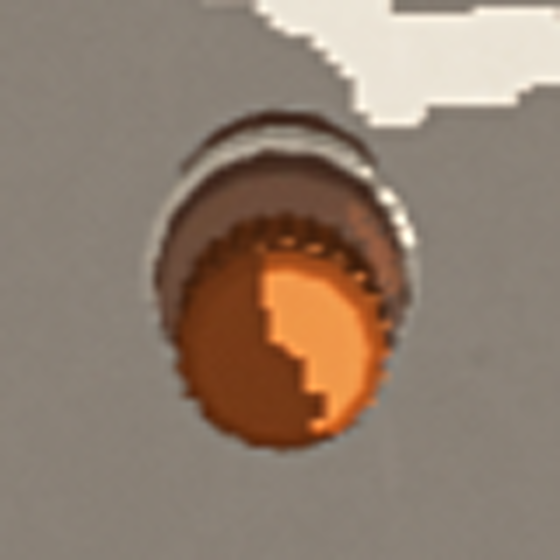

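Run:
```python
from h import *
goto(.4522,-.1667,.09,-94)
```

```text
shift [  0.5   0.7 156.9] rot [ 0.1  0.1 -0.1] | t 1.4 tcp [ 0.4531 -0.1665  0.2469] rpy [ 1.799e+02  1.000e-01 -9.410e+01] open 0.0872 F [ 0.3 -0.1  0. ]
```

```bash
python3 -m crank '0.5 0.7 40 0 0 0 60;0.5 0.7 80 0 0 0 60;0.5 0.7 120 0 0 0 60;0.5 0.7 145 0 0 0 60;0.5 0.7 157 0 0 0 60;0.5 0.7 157 0 0 0 60;0.5 0.7 157 0 0 0 60;0.5 0.7 157 0 0 0 20;0.5 0.7 157 0 0 0 20;0.5 0.7 157 0 0 0 20;0.5 0.7 157 0 0 0 20;0.5 0.7 157 0 0 0 20;0.5 0.7 157 0 0 0 20;0.5 0.7 157 0 0 0 20'
python3 - <<'E'
from h import *
goto(.5956,.0956,.17,-94)
E
```

```text
t: 2.57
tcp_pos: [0.4523, -0.1667, 0.0902]
eef_rot: [3.141, 0.002, -1.642]
contact_force: [0.3, -0.0, 0.4]
opening: 0.0243
shift [-271.9 -124.2  -79.5] rot [ 0.1  0.1 -0.1] | t 2.57 tcp [ 0.4523 -0.1667  0.0902] rpy [ 1.799e+02  1.000e-01 -9.410e+01] open 0.0243 F [ 0.3 -0.   0.4]
```

```bash
python3 - <<'E'
from h import *
goto(.595,.18,.25,-94)
E
python3 -m crank '0 0 -40 0 0 0 20;0 0 -80 0 0 0 20;-20 -8 -120 0 0 0 20;-60 -25 -160 0 0 0 20;-100 -41 -160 0 0 0 20;-140 -57 -160 0 0 0 20;-180 -73 -160 0 0 0 20;-220 -90 -160 0 0 0 20;-260 -105 -160 0 0 0 20;-300 -119 -160 0 0 0 20;-335 -119 -160 0 0 0 20;-355 -119 -160 0 0 0 20;-355 -119 -160 0 0 0 20;-355 -119 -160 0 0 0 20'
python3 - <<'E'
from h import *
c=r.get_calibration("wrist");im=r.camera("wrist");cv2.imwrite("pics/w1.png",im);np.save("c1.npy",c,allow_pickle=True)
goto(.595,.18,.25,-94)
E
```

```text
shift [-356.2 -117.6 -159.4] rot [ 0.1  0.1 -0.1] | t 2.57 tcp [ 0.4523 -0.1667  0.0902] rpy [ 1.799e+02  1.000e-01 -9.410e+01] open 0.0243 F [ 0.3 -0.   0.4]
t: 3.73
tcp_pos: [0.596, 0.1807, 0.2494]
eef_rot: [3.139, 0.001, -1.639]
contact_force: [0.2, -0.8, -0.7]
opening: 0.0242
shift [-0.6  0.9 -0.3] rot [0.2 0.  0. ] | t 3.78 tcp [0.5959 0.1793 0.2497] rpy [179.8   0.  -94. ] open 0.0241 F [-0.5 -0.  -0.7]
```

View pics/w1.png

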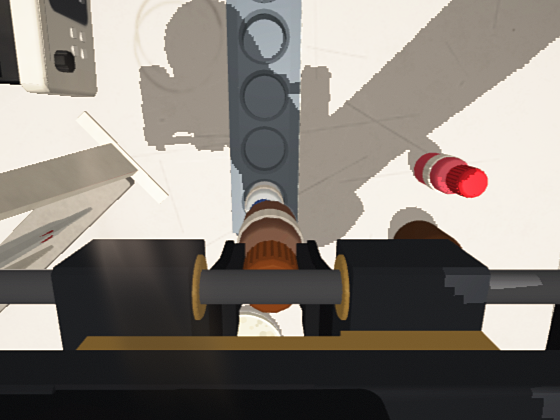

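Run:
```python
from h import *
im=cv2.imread("pics/w1.png")
cv2.imwrite("pics/w1c.png",cv2.resize(im[0:190,205:325],None,fx=3.15,fy=3.15,interpolation=cv2.INTER_CUBIC))
cv2.imwrite("pics/w1r.png",cv2.resize(im[130:230,400:500],None,fx=5,fy=5,interpolation=cv2.INTER_CUBIC))
```

```text
(no output)
```

View pics/w1c.png

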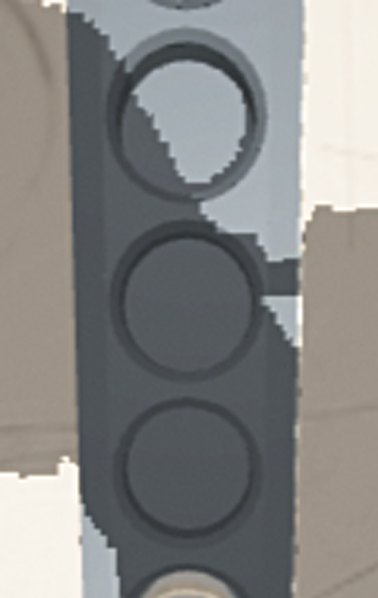

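View pics/w1r.png

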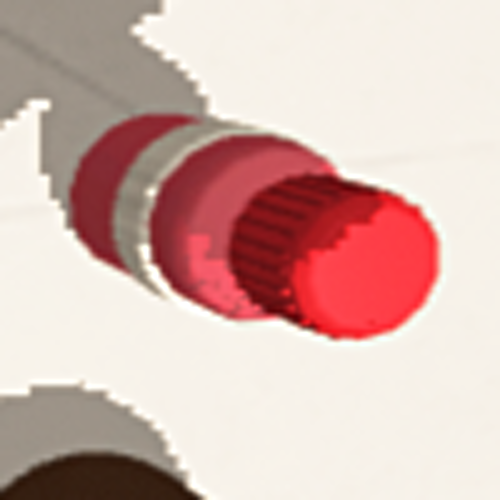

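Run:
```python
from h import *
c=np.load("c1.npy",allow_pickle=True).item()
for x,y in((187,469.5),(187,302.5),(187,115)): print(unp("wrist",205+(x+.5)/3.15-.5,(y+.5)/3.15-.5,.034,c))
print("red",unp("wrist",473,182,.091,c))
goto(.595,.095,.18,-94)
goto(.595,.095,.102,-94)
```

```text
[0.5984 0.144  0.034 ]
[0.5949 0.0957 0.034 ]
[0.5913 0.0454 0.034 ]
red [0.4283 0.1776 0.091 ]
shift [84.2 -5.2 69.7] rot [0.2 0.  0. ] | t 3.78 tcp [0.5959 0.1793 0.2497] rpy [179.8   0.  -94. ] open 0.0241 F [-0.5 -0.  -0.7]
shift [ 84.3  -5.4 147.7] rot [0.2 0.  0. ] | t 3.78 tcp [0.5959 0.1793 0.2497] rpy [179.8   0.  -94. ] open 0.0241 F [-0.5 -0.  -0.7]
```

```bash
python3 -m crank '42 -3 0 0 0 0 20;83.8 -5.2 10 0.2 0 0 20;83.8 -5.2 40 0.2 0 0 20;83.8 -5.2 70 0.2 0 0 20;83.8 -5.2 90 0.2 0 0 20;83.8 -5.2 100 0.2 0 0 20;83.8 -5.2 100 0.2 0 0 20'
python3 - <<'E'
from h import *
goto(.595,.0955,.101,-94)
E
```

```text
t: 4.37
tcp_pos: [0.5933, 0.0936, 0.1474]
eef_rot: [3.137, -0.002, -1.642]
contact_force: [0.1, 0.1, -0.5]
opening: 0.0242
shift [-2.1 -1.8 46.3] rot [ 0.2 -0.1 -0.1] | t 4.37 tcp [0.5933 0.0936 0.1474] rpy [ 1.798e+02 -1.000e-01 -9.410e+01] open 0.0242 F [ 0.1  0.1 -0.5]
```

```bash
python3 -m crank '-2 -1.8 6 0.2 0 0 20;-2 -1.8 12 0.2 0 0 20;-2 -1.8 18 0.2 0 0 20;-2 -1.8 25 0.2 0 0 20;-2 -1.8 32 0.2 0 0 20;-2 -1.8 38 0.2 0 0 20;-2 -1.8 43 0.2 0 0 20;-2 -1.8 46 0.2 0 0 20;-2 -1.8 46 0.2 0 0 20'
python3 - <<'E'
from h import *
goto(.595,.0955,.101,-94)
E
```

```text
t: 5.12
tcp_pos: [0.5949, 0.0954, 0.1007]
eef_rot: [3.14, -0.002, -1.642]
contact_force: [-0.2, -0.1, -0.7]
opening: 0.0241
shift [-0.1 -0.1 -0.3] rot [ 0.1 -0.1 -0.1] | t 5.12 tcp [0.5949 0.0954 0.1007] rpy [ 1.799e+02 -1.000e-01 -9.410e+01] open 0.0241 F [-0.2 -0.1 -0.7]
```

```bash
python3 -m crank '0 0 0 0 0 0 55;0 0 0 0 0 0 55;0 0 0 0 0 0 55;0 0 -20 0 0 0 55;0 0 -55 0 0 0 55;0 0 -95 0 0 0 55;0 0 -130 0 0 0 55;0 0 -135 0 0 0 55'
python3 - <<'E'
from h import *
goto(.423,.03,.235,-94)
c=r.get_calibration("wrist");im=r.camera("wrist");cv2.imwrite("pics/w2.png",im)
E
```

```text
t: 5.78
tcp_pos: [0.5986, 0.0963, 0.2442]
eef_rot: [-3.129, 0.002, -1.641]
contact_force: [0.2, 0.3, 2.0]
opening: 0.0544
shift [ 78.4 170.6   6.9] rot [-0.7  0.1 -0. ] | t 5.78 tcp [0.5986 0.0963 0.2442] rpy [-1.793e+02  1.000e-01 -9.400e+01] open 0.0544 F [0.2 0.3 2. ]
```

View pics/w2.png

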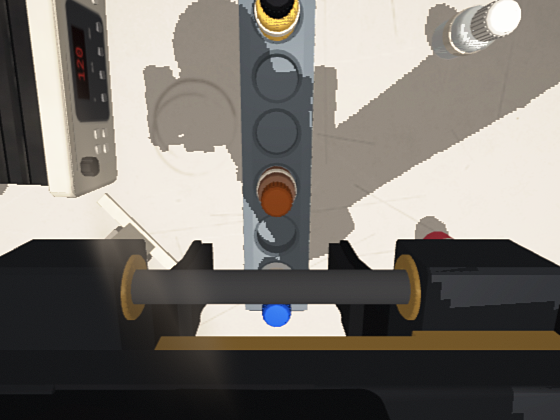

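```bash
python3 - <<'E'
from h import *
goto(.423,-.029,.235,-94)
E
python3 -m crank '27 35 8 0 0 0 55;54 70 8 0 0 0 55;81 105 8 0 0 0 55;108 140 8 0 0 0 55;125 160 8 -0.6 0 0 55;137 166.5 8 -0.6 0 0 55;137 166.5 8 -0.6 0 0 55;137 166.5 8 -0.6 0 0 55;137 166.5 8 -0.6 0 0 55'
python3 - <<'E'
from h import *
goto(.423,-.029,.235,-94)
c=r.get_calibration("wrist");im=r.camera("wrist");cv2.imwrite("pics/w3.png",cv2.resize(im[140:260,200:340],None,fx=5,fy=5,interpolation=cv2.INTER_CUBIC));np.save("c3.npy",c,allow_pickle=True)
E
```

```text
shift [137.4 165.4   5.1] rot [-0.6  0.1 -0.1] | t 5.83 tcp [0.5976 0.0963 0.242 ] rpy [-1.794e+02  1.000e-01 -9.410e+01] open 0.0545 F [-0.1 -0.1  0.5]
t: 6.58
tcp_pos: [0.423, -0.0281, 0.232]
eef_rot: [3.141, 0.002, -1.641]
contact_force: [0.3, -0.8, -0.0]
opening: 0.0551
shift [ 0.9 -0.1 -3. ] rot [ 0.   0.1 -0. ] | t 6.58 tcp [ 0.423  -0.0281  0.232 ] rpy [ 1.8e+02  1.0e-01 -9.4e+01] open 0.0551 F [ 0.3 -0.8 -0. ]
```

View pics/w3.png

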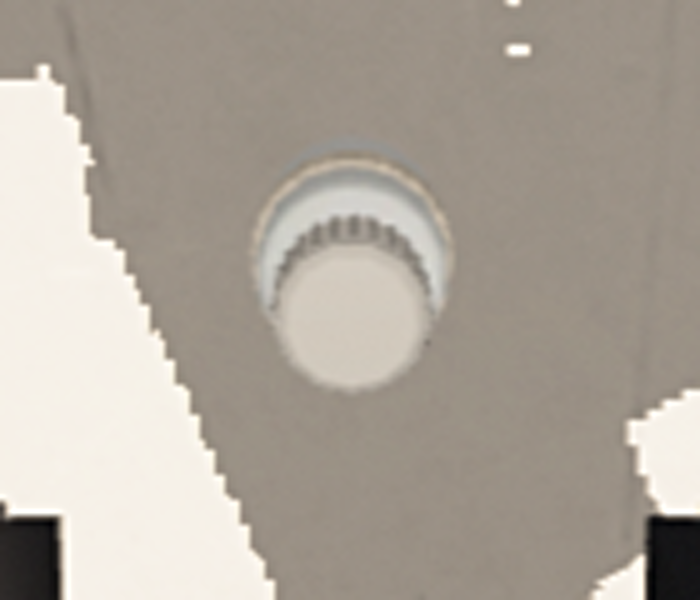

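Run:
```python
from h import *
c=np.load("c3.npy",allow_pickle=True).item()
p=unp("wrist",270,203,.091,c);print(p)
goto(p[0],p[1],.09,-94)
```

```text
[ 0.4227 -0.0291  0.091 ]
shift [1.400e+00 1.000e-01 1.418e+02] rot [ 0.   0.1 -0. ] | t 6.63 tcp [ 0.423  -0.028   0.2318] rpy [ 1.8e+02  1.0e-01 -9.4e+01] open 0.055 F [ 0.3 -0.1 -0.4]
```

```bash
python3 -m crank '1 0.1 40 0 0 0 55;1 0.1 80 0 0 0 55;1 0.1 115 0 0 0 55;1 0.1 134 0 0 0 55;1.2 0.1 142 0 0 0 55;1.2 0.1 142 0 0 0 55;1.2 0.1 142 0 0 0 55;1.2 0.1 142 0 0 0 20;1.2 0.1 142 0 0 0 20;1.2 0.1 142 0 0 0 20;1.2 0.1 142 0 0 0 20;1.2 0.1 142 0 0 0 20;1.2 0.1 142 0 0 0 20'
python3 - <<'E'
from h import *
goto(.5914,.0455,.22,-94)
E
```

```text
t: 7.72
tcp_pos: [0.423, -0.0288, 0.0903]
eef_rot: [-3.141, 0.002, -1.641]
contact_force: [-0.0, -1.3, 2.1]
opening: 0.0245
shift [ -86.3 -162.8 -129.5] rot [-0.   0.1 -0. ] | t 7.72 tcp [ 0.423  -0.0288  0.0903] rpy [-1.8e+02  1.0e-01 -9.4e+01] open 0.0245 F [-0.  -1.3  2.1]
```

```bash
python3 -m crank '0 0 -40 0 0 0 20;0 0 -80 0 0 0 20;0 -5 -115 0 0 0 20;-17 -33 -130 0 0 0 20;-34 -65 -130 0 0 0 20;-51 -97 -130 0 0 0 20;-68 -130 -130 0 0 0 20;-80 -152 -130 0 0 0 20;-86 -161 -130 0 0 0 20;-86.3 -162.8 -125 0 0 0 20;-86.3 -162.8 -110 0 0 0 20;-86.3 -162.8 -90 0 0 0 20;-86.3 -162.8 -75 0 0 0 20;-86.3 -162.8 -65 0 0 0 20;-86.3 -162.8 -60 0 0 0 20;-86.3 -162.8 -60 0 0 0 20'
python3 - <<'E'
from h import *
goto(.5914,.0455,.101,-94)
E
```

```text
t: 9.05
tcp_pos: [0.5901, 0.0451, 0.1496]
eef_rot: [3.139, 0.002, -1.642]
contact_force: [-0.2, -0.1, -0.9]
opening: 0.0239
shift [-0.4 -1.3 48.5] rot [ 0.1  0.1 -0.1] | t 9.05 tcp [0.5901 0.0451 0.1496] rpy [ 1.799e+02  1.000e-01 -9.410e+01] open 0.0239 F [-0.2 -0.1 -0.9]
```

```bash
python3 -m crank '-0.4 -1.3 6 0 0 0 20;-0.4 -1.3 12 0 0 0 20;-0.4 -1.3 18 0 0 0 20;-0.4 -1.3 25 0 0 0 20;-0.4 -1.3 32 0 0 0 20;-0.4 -1.3 39 0 0 0 20;-0.4 -1.3 45 0 0 0 20;-0.4 -1.3 48 0 0 0 20;-0.4 -1.3 48 0 0 0 20'
python3 - <<'E'
from h import *
goto(.5914,.0455,.101,-94)
E
```

```text
t: 9.8
tcp_pos: [0.5913, 0.0454, 0.101]
eef_rot: [3.139, 0.001, -1.641]
contact_force: [-0.1, -0.1, -0.4]
opening: 0.0239
shift [-0.1 -0.1 -0. ] rot [ 0.2  0.1 -0. ] | t 9.8 tcp [0.5913 0.0454 0.101 ] rpy [ 1.798e+02  1.000e-01 -9.400e+01] open 0.0239 F [-0.1 -0.1 -0.4]
```

```bash
python3 - <<'E'
from h import *
goto(.4283,.177,.235,-94)
E
python3 -m crank '0 0 0 0 0 0 55;0 0 0 0 0 0 55;0 0 0 0 0 0 55;0 0 -20 0 0 0 55;0 0 -55 0 0 0 55;0 0 -95 0 0 0 55;0 0 -130 0 0 0 55;-20 25 -134 0 0 0 55;-40 55 -134 0 0 0 55;-60 85 -134 0 0 0 55;-80 115 -134 0 0 0 55;-105 145 -134 0 0 0 55;-115 165 -134 0 0 0 55;-119.8 171.8 -134 0 0 0 55;-119.8 171.8 -134 0 0 0 55;-119.8 171.8 -134 0 0 0 55;-119.8 171.8 -134 0 0 0 55'
python3 - <<'E'
from h import *
goto(.4283,.177,.235,-94)
c=r.get_calibration("wrist");im=r.camera("wrist");cv2.imwrite("pics/w4.png",im);cv2.imwrite("pics/w4c.png",cv2.resize(im[140:260,200:340],None,fx=5,fy=5,interpolation=cv2.INTER_CUBIC));np.save("c4.npy",c,allow_pickle=True)
E
```

```text
shift [-119.9  172.2 -133.4] rot [ 0.2  0.1 -0. ] | t 9.8 tcp [0.5913 0.0454 0.101 ] rpy [ 1.798e+02  1.000e-01 -9.400e+01] open 0.0239 F [-0.1 -0.1 -0.4]
t: 11.22
tcp_pos: [0.4296, 0.1766, 0.2357]
eef_rot: [3.139, 0.001, -1.642]
contact_force: [0.2, -0.6, -0.5]
opening: 0.055
shift [-0.3  1.3  0.7] rot [ 0.1  0.1 -0.1] | t 11.22 tcp [0.4296 0.1766 0.2357] rpy [ 1.799e+02  1.000e-01 -9.410e+01] open 0.055 F [ 0.2 -0.6 -0.5]
```

View pics/w4c.png

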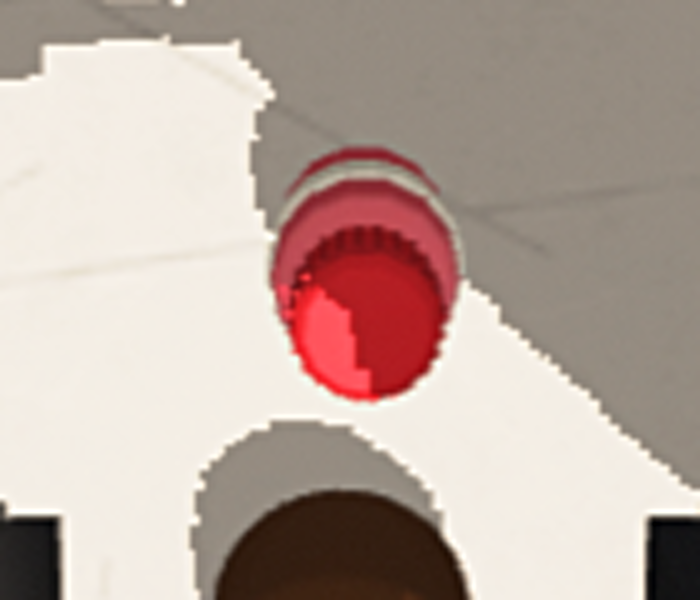

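View pics/w4.png

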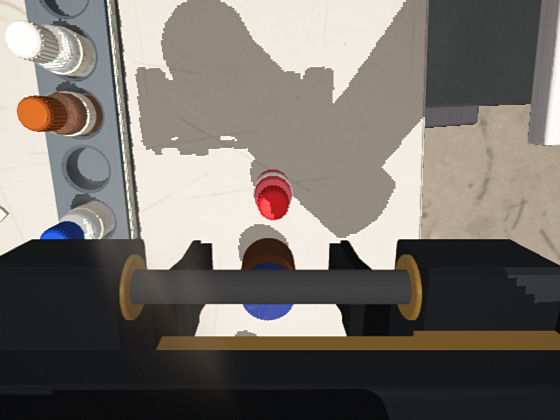

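Run:
```python
from h import *
c=np.load("c4.npy",allow_pickle=True).item()
p=unp("wrist",273.6,204.6,.091,c);print(p)
goto(p[0],p[1],.09,-94)
```

```text
[0.4264 0.1779 0.091 ]
shift [ -1.1   3.  145.5] rot [ 0.2  0.1 -0.1] | t 11.27 tcp [0.4297 0.1764 0.2355] rpy [ 1.798e+02  1.000e-01 -9.410e+01] open 0.0551 F [ 0.4 -0.2 -0.1]
```

```bash
python3 -m crank '-1 2.6 40 0 0 0 55;-1 2.6 80 0 0 0 55;-1 2.6 115 0 0 0 55;-1 2.6 137 0 0 0 55;-1 2.6 145 0 0 0 55;-1 2.6 145.5 0 0 0 55;-1 2.6 145.5 0 0 0 55;-1 2.6 145.5 0 0 0 20;-1 2.6 145.5 0 0 0 20;-1 2.6 145.5 0 0 0 20;-1 2.6 145.5 0 0 0 20;-1 2.6 145.5 0 0 0 20;-1 2.6 145.5 0 0 0 20'
python3 - <<'E'
from h import *
goto(.588,-.004,.22,-94)
E
```

```text
t: 12.35
tcp_pos: [0.4269, 0.1779, 0.0905]
eef_rot: [3.14, 0.002, -1.643]
contact_force: [1.8, -0.2, 2.1]
opening: 0.0245
shift [ 169.7 -173.5 -130.2] rot [ 0.1  0.1 -0.1] | t 12.35 tcp [0.4269 0.1779 0.0905] rpy [ 1.799e+02  1.000e-01 -9.410e+01] open 0.0245 F [ 1.8 -0.2  2.1]
```

```bash
python3 -m crank '0 0 -40 0 0 0 20;0 0 -80 0 0 0 20;0 0 -115 0 0 0 20;15 -15 -135 0 0 0 20;42 -43 -135 0 0 0 20;68 -70 -135 0 0 0 20;95 -97 -135 0 0 0 20;120 -123 -135 0 0 0 20;143 -147 -135 0 0 0 20;160 -164 -135 0 0 0 20;169 -172 -135 0 0 0 20;169.7 -173.5 -135 0 0 0 20;169.7 -173.5 -120 0 0 0 20;169.7 -173.5 -95 0 0 0 20;169.7 -173.5 -75 0 0 0 20;169.7 -173.5 -64 0 0 0 20;169.7 -173.5 -60 0 0 0 20;169.7 -173.5 -60 0 0 0 20'
python3 - <<'E'
from h import *
goto(.588,-.004,.101,-94)
E
```

```text
t: 13.85
tcp_pos: [0.5873, -0.0033, 0.1493]
eef_rot: [3.138, 0.001, -1.642]
contact_force: [-0.1, 0.5, -0.8]
opening: 0.0243
shift [ 0.7 -0.9 48.3] rot [ 0.2  0.1 -0.1] | t 13.85 tcp [ 0.5873 -0.0033  0.1493] rpy [ 1.798e+02  1.000e-01 -9.410e+01] open 0.0243 F [-0.1  0.5 -0.8]
```

```bash
python3 -m crank '0.7 -0.8 6 0 0 0 20;0.7 -0.8 12 0 0 0 20;0.7 -0.8 18 0 0 0 20;0.7 -0.8 25 0 0 0 20;0.7 -0.8 32 0 0 0 20;0.7 -0.8 39 0 0 0 20;0.7 -0.8 45 0 0 0 20;0.7 -0.8 48 0 0 0 20;0.7 -0.8 48 0 0 0 20'
python3 - <<'E'
from h import *
goto(.588,-.004,.101,-94)
goto(.463,.378,.235,-94)
E
```

```text
t: 14.6
tcp_pos: [0.5878, -0.0041, 0.1009]
eef_rot: [3.137, 0.001, -1.641]
contact_force: [0.1, 0.1, -1.1]
opening: 0.024
shift [-0.1 -0.2 -0.1] rot [ 0.2  0.  -0. ] | t 14.6 tcp [ 0.5878 -0.0041  0.1009] rpy [179.8   0.  -94. ] open 0.024 F [ 0.1  0.1 -1.1]
shift [-372.4  152.  -133.3] rot [ 0.2  0.  -0. ] | t 14.6 tcp [ 0.5878 -0.0041  0.1009] rpy [179.8   0.  -94. ] open 0.024 F [ 0.1  0.1 -1.1]
```

```bash
python3 -m crank '0 0 0 0 0 0 55;0 0 0 0 0 0 55;0 0 0 0 0 0 55;0 0 -20 0 0 0 55;0 0 -55 0 0 0 55;0 0 -95 0 0 0 55;0 0 -130 0 0 0 55;-30 12 -134 0 0 0 55;-68 28 -134 0 0 0 55;-106 43 -134 0 0 0 55;-144 59 -134 0 0 0 55;-182 74 -134 0 0 0 55;-220 90 -134 0 0 0 55;-258 105 -134 0 0 0 55;-296 121 -134 0 0 0 55;-334 136 -134 0 0 0 55;-360 147 -134 0 0 0 55;-372 152 -134 0 0 0 55;-372 152 -134 0 0 0 55;-372 152 -134 0 0 0 55'
python3 -m crank '0 0 0 0 0 0 55'
python3 - <<'E'
from h import *
goto(.463,.378,.235,-94)
c=r.get_calibration("wrist");im=r.camera("wrist");cv2.imwrite("pics/w5.png",im);cv2.imwrite("pics/w5c.png",cv2.resize(im[140:260,200:340],None,fx=5,fy=5,interpolation=cv2.INTER_CUBIC));np.save("c5.npy",c,allow_pickle=True)
E
```

```text
t: 16.27
tcp_pos: [0.4627, 0.3776, 0.2355]
eef_rot: [3.137, 0.0, -1.64]
contact_force: [0.0, -0.5, -0.1]
opening: 0.055
t: 16.35
tcp_pos: [0.463, 0.3766, 0.2356]
eef_rot: [3.137, -0.0, -1.641]
contact_force: [0.7, -0.4, -0.3]
opening: 0.055
shift [-1.4  0.1  0.6] rot [ 0.3 -0.  -0. ] | t 16.35 tcp [0.463  0.3766 0.2356] rpy [179.7  -0.  -94. ] open 0.055 F [ 0.7 -0.4 -0.3]
```

View pics/w5c.png

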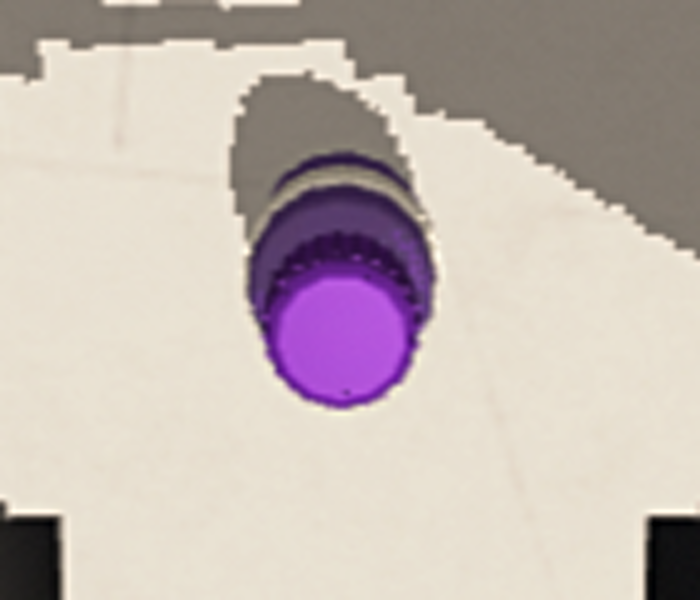

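View pics/w5.png

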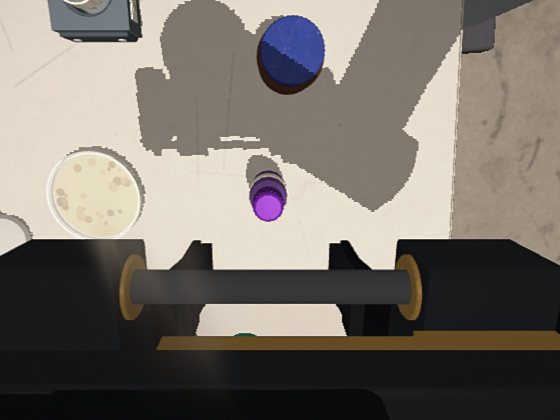

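Run:
```python
from h import *
c=np.load("c5.npy",allow_pickle=True).item()
p=unp("wrist",268,206.7,.091,c);print(p)
goto(p[0],p[1],.09,-94)
```

```text
[0.464  0.3791 0.091 ]
shift [ -2.8  -1.4 145.6] rot [ 0.3 -0.  -0.1] | t 16.4 tcp [0.4631 0.3764 0.2356] rpy [179.7  -0.  -94.1] open 0.0553 F [ 0.4 -0.7 -0.6]
```

```bash
python3 -m crank '-2 -1 40 0.2 0 0 55;-2 -1 80 0.2 0 0 55;-2 -1 115 0.2 0 0 55;-2.5 -1 137 0.2 0 0 55;-2.5 -1 145 0.2 0 0 55;-2.5 -1 145.6 0.2 0 0 55;-2.5 -1 145.6 0.2 0 0 55;-2.5 -1 145.6 0.2 0 0 20;-2.5 -1 145.6 0.2 0 0 20;-2.5 -1 145.6 0.2 0 0 20;-2.5 -1 145.6 0.2 0 0 20;-2.5 -1 145.6 0.2 0 0 20;-2.5 -1 145.6 0.2 0 0 20'
python3 - <<'E'
from h import *
goto(.5985,.1447,.22,-94)
E
```

```text
t: 17.48
tcp_pos: [0.4636, 0.379, 0.0904]
eef_rot: [3.141, 0.0, -1.642]
contact_force: [0.5, -0.1, -0.5]
opening: 0.0244
shift [ 224.1 -151.  -129.7] rot [ 0.   0.  -0.1] | t 17.48 tcp [0.4636 0.379  0.0904] rpy [180.    0.  -94.1] open 0.0244 F [ 0.5 -0.1 -0.5]
```

```bash
python3 -m crank '0 0 -40 0 0 0 20;0 0 -80 0 0 0 20;0 0 -115 0 0 0 20;20 -13 -135 0 0 0 20;50 -33 -135 0 0 0 20;82 -55 -135 0 0 0 20;114 -77 -135 0 0 0 20;146 -98 -135 0 0 0 20;178 -120 -135 0 0 0 20;205 -138 -135 0 0 0 20;220 -148 -135 0 0 0 20;224.1 -151 -135 0 0 0 20;224.1 -151 -135 0 0 0 20;224.1 -151 -120 0 0 0 20;224.1 -151 -95 0 0 0 20;224.1 -151 -75 0 0 0 20;224.1 -151 -64 0 0 0 20;224.1 -151 -60 0 0 0 20;224.1 -151 -60 0 0 0 20'
python3 - <<'E'
from h import *
goto(.5985,.1447,.101,-94)
E
```

```text
t: 19.07
tcp_pos: [0.5979, 0.1454, 0.1495]
eef_rot: [3.139, -0.001, -1.64]
contact_force: [-0.2, 0.5, -0.7]
opening: 0.0242
shift [ 0.6 -0.7 48.5] rot [ 0.1 -0.   0. ] | t 19.07 tcp [0.5979 0.1454 0.1495] rpy [179.9  -0.  -94. ] open 0.0242 F [-0.2  0.5 -0.7]
```

```bash
python3 -m crank '0.6 -0.6 6 0 0 0 20;0.6 -0.6 12 0 0 0 20;0.6 -0.6 18 0 0 0 20;0.6 -0.6 25 0 0 0 20;0.6 -0.6 32 0 0 0 20;0.6 -0.6 39 0 0 0 20;0.6 -0.6 45 0 0 0 20;0.6 -0.6 48 0 0 0 20;0.6 -0.6 48 0 0 0 20'
python3 -m crank '0 0 0 0 0 0 55;0 0 0 0 0 0 55;0 0 0 0 0 0 55;0 0 0 0 0 0 55;0 0 -20 0 0 0 55;0 0 -55 0 0 0 55;0 0 -95 0 0 0 55;0 0 -130 0 0 0 55;-35 0 -150 0 0 0 55;-70 0 -150 0 0 0 55;-105 0 -150 0 0 0 55;-120 20 -150 0 0 0 55;-120 20 -150 0 0 0 55;-120 20 -150 0 0 0 55;-120 20 -150 0 0 0 55'
python3 - <<'E'
from h import *
for n in("wrist","top","scene"):
    c=r.get_calibration(n);im=r.camera(n);cv2.imwrite(f"pics/{n}_end.png",im)
    if n=="wrist": np.save("c6.npy",c,allow_pickle=True)
im=cv2.imread("pics/scene_end.png");cv2.imwrite("pics/scene_endc.png",cv2.resize(im[140:300,200:360],None,fx=3.7,fy=3.7,interpolation=cv2.INTER_CUBIC))
im=cv2.imread("pics/top_end.png");cv2.imwrite("pics/top_endc.png",cv2.resize(im[140:290,110:370],None,fx=3,fy=3,interpolation=cv2.INTER_CUBIC))
E
```

```text
t: 19.82
tcp_pos: [0.5983, 0.1446, 0.1009]
eef_rot: [3.139, -0.001, -1.64]
contact_force: [-0.2, -0.4, -0.6]
opening: 0.0241
t: 21.07
tcp_pos: [0.5871, 0.2656, 0.2511]
eef_rot: [3.139, -0.001, -1.64]
contact_force: [-0.8, -0.1, -0.6]
opening: 0.055
```

View pics/wrist_end.png

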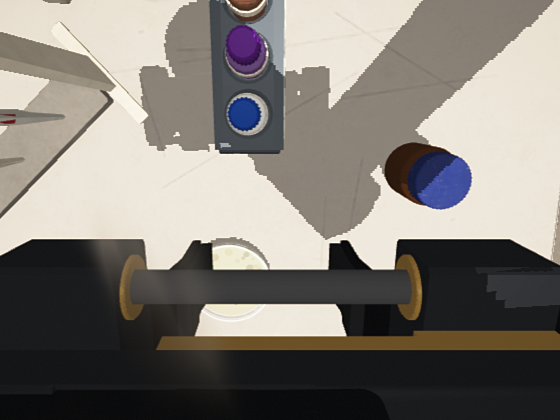

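View pics/scene_endc.png

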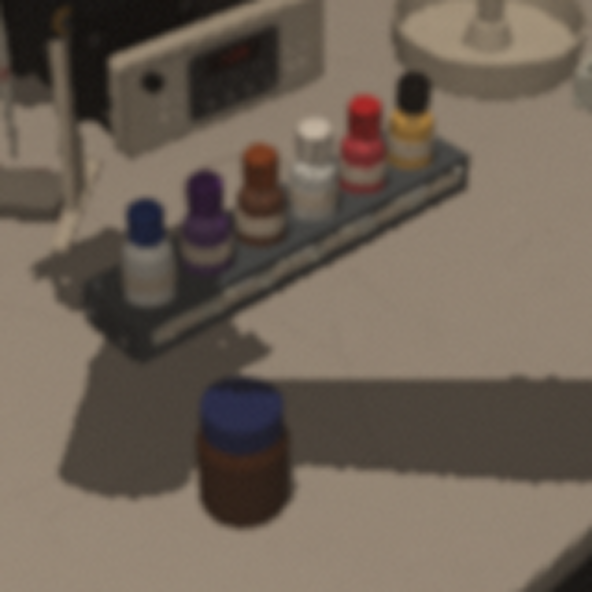

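View pics/top_endc.png

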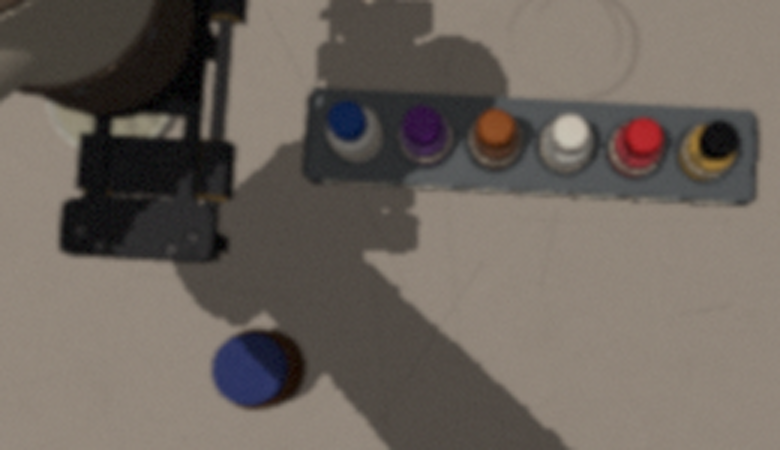

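Run:
```python
from h import *
C=np.array([.5933,.0705]);a=np.array([.0702,.9975]);n=np.array([.9975,-.0702])
for k,x,y in(("blue",348,120),("pur",424,126),("bro",496,129),("whi",571,131),("red",645,136),("blk",718,139)):
    p=unp("top",110+(x+.5)/3-.5,140+(y+.5)/3-.5,.101);d=p[:2]-C;print(k,p,"x",round(d@n*1e3,1),"y",round(d@a*1e3,1))
print("jar",unp("top",110+249.5/3-.5,140+369.5/3-.5,.08))
print(r.read_state()["tcp_pos"],r.read_state()["t"]); r.close_job()
```

```text
blue [0.6015 0.1933 0.101 ] x -0.4 y 123.1
pur [0.5967 0.1429 0.101 ] x -1.7 y 72.5
bro [0.594  0.0951 0.101 ] x -1.0 y 24.6
whi [0.5919 0.0453 0.101 ] x 0.4 y -25.2
red [ 0.5878 -0.0039  0.101 ] x -0.3 y -74.6
blk [ 0.585  -0.0524  0.101 ] x 0.3 y -123.2
jar [0.4382 0.2618 0.08  ]
[0.58752247 0.26488851 0.2509847 ] 21.2167
the job is handed in; nothing more can be done
```

The four loose bottles are in the rack and the job is handed in at 21.2 s of the 91 s allowed. From the fixative's end the row now reads fixative, purple, iodine, decolouriser, red, oil.

**How:** I gripped each bottle by its cap with the jaws across the row. I lowered it to about 1 mm above its hole's floor and released it, with no more than about 1 N of contact force.

**Last checks:**
- **Positions:** cap tops in the final top picture lie within about 2.5 mm of their hole centres. The purple is furthest off, at -1.7 and -2.5 mm.
- **Upright and seated:** in the final scene picture all six bottles look upright, with the caps in one even line. I did not measure heights separately.
- **Fixative and oil:** they read within about 1 mm of where they started.
- **Jar:** it is within 1 mm of its starting position.
- **Culture dish:** I did not measure it at the end, because the gripper partly hid it. It showed no sign of movement, and the arm never came down near it.
- **Gripper:** it was open, clear of everything and about 0.25 m up when I handed in.

**Disagreement:** early on, rough positions from the scene camera were 8 to 18 mm off the top camera's. The wrist camera agreed with the top one to about 2 to 3 mm, so I measured with those two and used the scene camera only to look.

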